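# Sort a mixed handful back into the trays of a brass findings shop

### The arm

A 7-joint arm with a two-finger parallel gripper is mounted at the origin on the work surface. World frame = base frame: x ahead of the robot, y to its left, z up, the work surface at z = 0. Lengths are in m, angles in rad, forces in N, time in s.
With the tool pointing down it reaches from about 0.35 to 0.9 m from the base axis. Payload 8.1 kg.
Tool frame: the origin (TCP) lies at the very end of the fingers, on their centre line; the grasp point (between the pads) lies 19 mm behind it; z points along the fingers, x is the direction in which the jaws open and shut, and the axes are right-handed (so a half turn about z gives the same grasp; the last joint's range is limited). The gripper opens to 92 mm and grips with 3 to 60 N. Pads are 19 mm wide; open, the fingers measure 130 mm over their backs; the gripper's body (75 mm by 190 mm) begins 47 mm behind the grasp point.
Start: joints at [-0.103, 0.434, 0.025, 1.573, -0.012, 1.134, -0.075], TCP at [0.625, -0, 0.227] pointing down, gripper open.
Joint ranges: [-2.62, 2.62], [-0.44, 2.09], [-1.27, 1.32], [0.08, 2.57], [-1.32, 4.46], [0.12, 2], [-2.74, 2.74]. Speed limits (rad/s): [2.22, 2.22, 3.01, 3.01, 3.14, 3.14, 3.14].

### API

Orientations are given as a rotation vector (axis times angle).
In Python, from cell import status, viewer, arm gives the robot as it stands.
- The arm moves only by the tool jog_arm, never from a script. Its argument "commands" is text: rows parted by semicolons, each of 7 numbers parted by spaces: the closure, from -1 (fully open) to 1 (shut), then the shift along the world's x, y, z normalised to -1 to 1, where 1 is 0.3 m, then the turn, a rotation vector about the world's x, y, z normalised to -1 to 1, where 1 is 2 pi rad. In form: jaw dx dy dz wx wy wz; .... A call has exactly 5 rows; each row shifts and turns the commanded pose from where the row before left it; what a row does not reach is not made up. A row lasts 1/10 s, in which the tool goes at most 50 mm and 8.59 degrees, less where a joint would pass 70% of its speed; a pose out of reach is approached as far as the arm can. A call with a number of a shift or a turn outside -1 to 1 is refused whole. A call with a gripper value outside its range is refused whole. The fingers move at their own pace and stop on an object; "force" is the grip in N (left out, the last holds). Time passes only in rows, so rows that do not move let the fingers close, or fill a call up. It gives the time, the measured TCP pose, the force and the opening at its end, in the units of the state.
- status.observe(): the state, without advancing time (a new reading comes with each control period).
- viewer.get_image(name): name is "scene" or "side" or "wrist"; returns a dict with "pixels" (420x560x3 uint8, red, green, blue), "z_map" (420x560 float32, m along the optical axis (not along the pixel's ray), 0 where there is no reading), "camera_matrix" (3x3 intrinsics, pixels), "R" (3x3) and "t" (3): a world point X has camera coordinates R X + t. Camera axes: x right, y down, z forward; pixel columns grow to the right and rows downward; lengths in m; the calibration is good to about 2 mm. A picture is of the moment at which its call begins.
- arm.sign_off(): hands the job in, once; it reports no verdict.
The state is a dict: "clock": time; "joints": joint angles; "dq": joint speeds; "joint_efforts": joint torques, N m; "position": TCP position; "ee_rot": TCP orientation; "force": force on the tool from outside, world axes, zero at the start; "ft_torque": the same for the moment, N m; "width": opening from 0.0 (shut) to 1.0 (fully open).
Only numpy, scipy, OpenCV 4.12 (cv2) and the standard library are available. Lean on these libraries where they do the work, as an engineer would, in place of code of your own. Each camera call takes 0.05 s, during which the arm holds its last target. There are 200 camera calls.

### The job

Sort the four loose pieces in the middle of the counter: lay the large ring in the tray of large rings and the small ring in the tray of small rings, stand the wire spool upright on the floor of the tray that holds spools, and push the offcut of square tube through the sprung flap in the lid of the scrap box so that it drops right inside. Leave the jar of rings and the caliper where they are.

Things in the scene. Friction and masses are not known exactly. Their poses are not given: they have to be found in the camera images.
- large_ring: solid brass ring of round 8 mm section, 66 mm outside and 50 mm inside diameter, about 80 g, lying flat and loose on the counter in the middle of the work. Origin at the ring's centre (4 mm above the counter as it lies), z along its axis.
- small_ring: solid brass ring of round 8 mm section, 44 mm outside and 28 mm inside diameter, about 50 g, lying flat and loose on the counter. Origin at the ring's centre (4 mm above the counter as it lies), z along its axis.
- spool: small spool of brass wire standing on the counter, about 200 g: two black flanges of 50 mm diameter, 4 mm thick, brass winding of 44 mm diameter between them, 45 mm tall. Origin at the centre of its underside, z up along its axis.
- offcut: offcut of square brass tube, 30 by 30 mm outside, 3 mm wall, 70 mm long, about 190 g, standing on end on the counter. Origin at its middle (35 mm above the counter as it stands), z along the tube, x and y square to its flat sides.
- tray_large: white open tray fixed to the counter, 150 by 150 mm, 35 mm high, walls and floor 4 mm thick. Origin at the centre of its underside, z up. Known by its stock: three large rings like the loose one, lying fixed in the half towards the tray's +x, up to 20 mm above the counter; the floor of the -x half is bare.
- tray_small: the same white tray, 150 by 150 by 35 mm, walls and floor 4 mm, fixed, origin at the centre of its underside; its stock is five small rings like the loose one, lying fixed at the +x end, up to 20 mm above the counter; the -x half is bare.
- tray_spool: the same white tray, 150 by 150 by 35 mm, walls and floor 4 mm, fixed, origin at the centre of its underside. Its stock: two standing spools like the loose one, fixed, axes at x = +43 mm, y = +35 and -35 mm, tops 49 mm above the counter. The bare floor runs from x = -71 to +18 mm, 142 mm wide.
- scrap_box: grey steel box fixed to the counter, 130 (x) by 140 (y) mm, 150 high, dark lid. Origin at the centre of its underside, z up. The opening in the lid, 80 (x) by 104 (y) mm, at the box's middle, is closed by a bright metal flap level with the lid, hinged on its +x edge. The flap swings down into the box, up to 77 degrees, against a weak spring (under 1 N), and shuts by itself.
- jar: clear open tub heaped with thin brass rings, 90 mm diameter, 60 mm tall, 0.6 kg, standing beyond the work at the far side of the counter. Not part of the job. Origin at the centre of its underside.
- caliper: steel caliper with a black sliding body, 230 mm long, 74 mm wide at the jaws, 13 mm thick, lying beyond the work at the far side of the counter. Not part of the job. Origin at the middle of its beam, on the counter; x along the beam.
Mind the look-alikes: they are no part of the job. What is shaped like the small_ring but black is not meant. Leave any turquoise look-alike of the large_ring alone.

How it is judged:
At the end, for the whole second after the job is handed in: Ring centres within 40 mm (large) and 52 mm (small) of their tray's middle along each side, under 28 mm above its underside; spool upright within 0.12 rad, underside under 12 mm above its tray's; offcut's middle inside the scrap box under 65 mm above its underside; all released, at rest (x of large_ring in the frame of tray_large between -0.04 and 0.04 m and y of large_ring in the frame of tray_large between -0.04 and 0.04 m and z of large_ring in the frame of tray_large between 0 and 0.028 m and x of small_ring in the frame of tray_small between -0.052 and 0.052 m and y of small_ring in the frame of tray_small between -0.052 and 0.052 m and z of small_ring in the frame of tray_small between 0 and 0.028 m and x of spool in the frame of tray_spool between -0.05 and 0.05 m and y of spool in the frame of tray_spool between -0.05 and 0.05 m and z of spool in the frame of tray_spool between 0 and 0.012 m and angle between spool's own z axis and vertical below 0.12 rad and x of offcut in the frame of scrap_box between -0.061 and 0.061 m and y of offcut in the frame of scrap_box between -0.066 and 0.066 m and z of offcut in the frame of scrap_box between 0 and 0.065 m and linear speed of each of large_ring, small_ring, spool, offcut below 0.02 m/s); the robot touches nothing.
It fails at once if the jar is pushed more than 30 mm from its place (distance of jar from where it was at the start of the episode above 0.03 m).
It fails at once if the caliper is pushed more than 30 mm from its place (distance of caliper from where it was at the start of the episode above 0.03 m).
It also fails if it takes over 115 s, if anything falls off the work surface, if the arm or the gripper's body presses on something with over 40 N, if the wrist force passes 120 N, or if a joint passes its speed limit or range.

## Working session

There is one attempt and no reset: what is moved stays moved. The work goes in short steps, Python scripts to look and compute and a tool call to move; the robot and the scene stay as the last step left them, time stands still between calls to the robot, and variables do not carry over. Pictures are saved under pics/ and viewed, about 12 in all and at most 16, crops included, and the job is handed in when it is done.

Besides the shell and the picture viewer there is one more tool, called after "Call:" in YAML: its name, and indented under it one key for each argument. jog_arm: Moves the arm, as the interface text tells. Scaled input: -1 to 1 covers 0.3 m each way for a shift and 2 pi rad each way for a turn. Its arguments: {"type":"object","properties":{"commands":{"type":"string"},"force":{"type":"number"}},"required":["commands"]}

```bash
mkdir -p pics; ls; cat > h.py <<'E'
import numpy as np, cv2
from cell import status, viewer, arm
def snap(name, fn=None):
    d=viewer.get_image(name)
    if fn: cv2.imwrite('pics/'+fn, d['pixels'][:,:,::-1]); np.savez('pics/'+fn[:-4]+'.npz',**d)
    return d
def load(fn): return np.load('pics/'+fn+'.npz')
def px(d,u,v,z=None):
    "world point of pixel; z: intersect with plane z, else depth"
    K,R,t=d['camera_matrix'],d['R'],d['t']
    ray=np.linalg.inv(K)@np.array([u,v,1.])
    if z is None: return R.T@(ray*d['z_map'][int(v),int(u)]-t)
    c=-R.T@t; w=R.T@ray
    return c+w*(z-c[2])/w[2]
def cloud(d):
    K,R,t=d['camera_matrix'],d['R'],d['t']
    v,u=np.indices(d['z_map'].shape); z=d['z_map']
    P=np.stack([(u-K[0,2])/K[0,0]*z,(v-K[1,2])/K[1,1]*z,z],-1)
    return (P-t)@R
E
python3 - <<'E'
from h import *
a=snap('scene','s0.png');b=snap('side','d0.png')
for d in(a,b): print(d['camera_matrix'].round(0).tolist(),(-d['R'].T@d['t']).round(3),d['R'].round(2).tolist())
print(status.observe())
E
```

```text
pics
[[394.0, 0.0, 279.0], [0.0, 394.0, 207.0], [0.0, 0.0, 1.0]] [0.967 0.239 0.789] [[-0.49, 0.87, -0.0], [0.74, 0.41, -0.53], [-0.46, -0.26, -0.85]]
[[445.0, 0.0, 275.0], [0.0, 445.0, 208.0], [0.0, 0.0, 1.0]] [0.4   0.738 0.551] [[-0.98, -0.22, -0.02], [-0.1, 0.52, -0.85], [0.2, -0.83, -0.53]]
{'clock': 0.1, 'joints': array([-0.10257419,  0.43516678,  0.02497902,  1.57396132, -0.01161245,
        1.13399574, -0.07508528]), 'dq': array([ 0.00010638, -0.00117466, -0.00054888, -0.00143613,  0.00075028,
       -0.00028353, -0.0003672 ]), 'joint_efforts': array([ 2.76666542e-03, -6.69124532e+01,  9.87763703e-01, -3.15145969e+01,
       -6.05509384e-02,  3.73947364e-02,  1.19628339e-04]), 'position': array([ 6.24565100e-01, -6.61217508e-05,  2.26032456e-01]), 'ee_rot': array([ 3.14147404e+00, -1.41719466e-04, -2.16919786e-03]), 'force': array([-0.09901506,  0.29157524, -0.1971641 ]), 'ft_torque': array([-0.01784744, -0.04140776, -0.00316531]), 'width': 1.001126056753572}
```

View pics/s0.png

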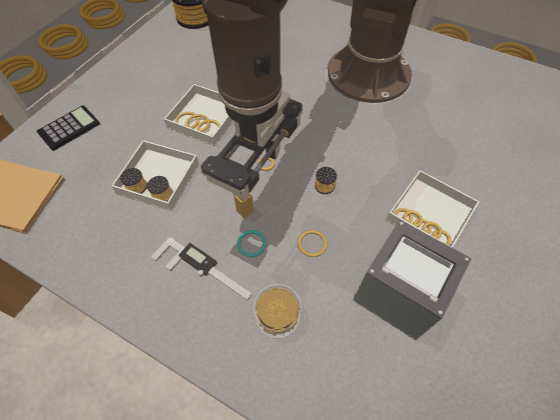

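View pics/d0.png

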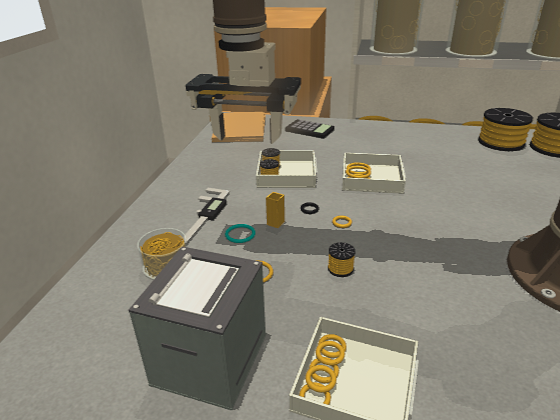

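```bash
python3 - <<'E'
from h import *
a=load('s0');b=load('d0')
def cr(d,x,y,w,h): return cv2.resize(d['pixels'][y:y+h,x:x+w,::-1],(400,300),interpolation=cv2.INTER_CUBIC)
m=np.vstack([np.hstack([cr(a,380,165,112,84),cr(a,150,75,112,84)]),np.hstack([cr(b,290,315,132,99),cr(b,330,140,92,69)])])
cv2.imwrite('pics/c1.png',m)
# top-down cloud map at 1.25mm/px, both cameras
img=np.zeros((600,800,3),np.uint8);zb=np.full((600,800),-1.)
for d in(b,a):
    P=cloud(d); ok=(d['z_map']>0)&(P[...,2]<.2)&(P[...,2]>-.02)
    c=d['pixels'][ok][:,::-1];p=P[ok]
    u=((.5-p[:,1])/.00125).astype(int);v=((.95-p[:,0])/.00125).astype(int)
    k=(u>=0)&(u<799)&(v>=0)&(v<599)
    for i in np.where(k)[0]:
        s=np.s_[v[i]:v[i]+2,u[i]:u[i]+2]
        if p[i,2]>zb[v[i],u[i]]: zb[s]=p[i,2];img[s]=c[i]
for i in range(1,10): 
    cv2.line(img,(i*80,0),(i*80,599),(0,0,255),1)
    cv2.putText(img,f'y{.5-i*.1:.1f}',(i*80+2,10),0,.4,(0,0,255))
for i in range(0,8):
    v=int((.95-(.9-i*.1))/.00125);cv2.line(img,(0,v),(799,v),(0,0,255),1);cv2.putText(img,f'x{.9-i*.1:.1f}',(2,v),0,.4,(0,0,255))
cv2.imwrite('pics/top.png',img)
E
```

```text
(no output)
```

View pics/c1.png

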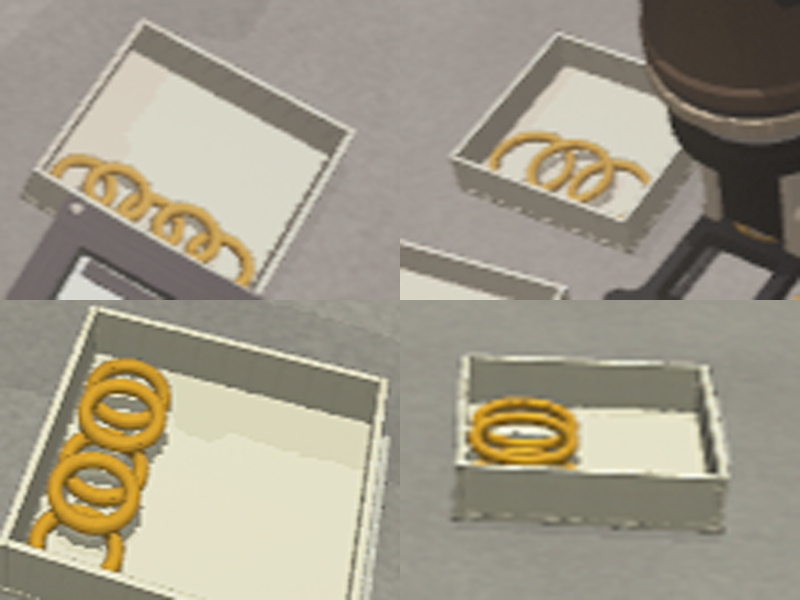

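View pics/top.png

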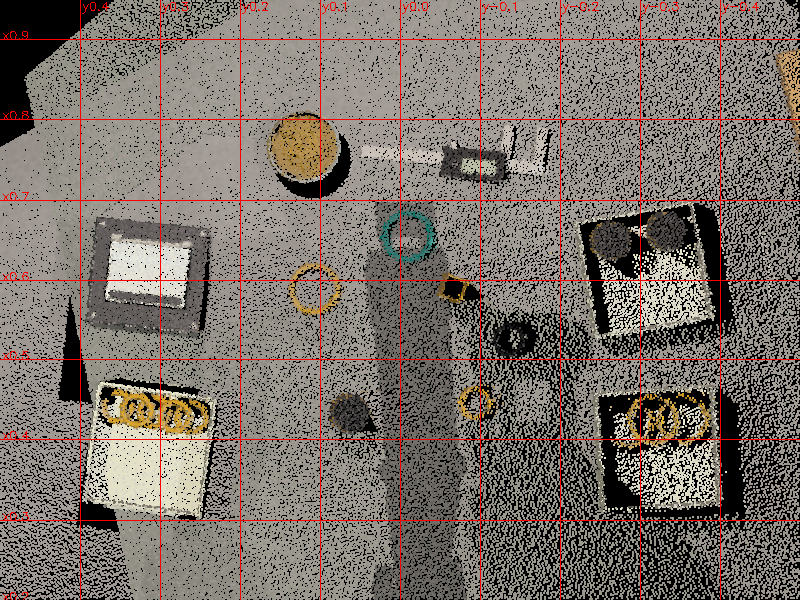

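The map shows: the large brass ring at (313,288) on the map, turquoise look-alike at (408,237) (left alone), small brass ring at (475,403), black look-alike at (515,338) (left alone), spool at (350,412), offcut at (454,288). The tray at lower left holds five small rings, the one at lower right holds three large rings, and the one at right holds two spools. The scrap box is at (148,275). Next I'll measure these more closely.

```bash
python3 - <<'E'
from h import *
a=load('s0');b=load('d0')
def sel(d,x,y,r,z0,z1):
    P=cloud(d);k=(abs(P[...,0]-x)<r)&(abs(P[...,1]-y)<r)&(P[...,2]>z0)&(P[...,2]<z1)
    return P[k],d['pixels'][k].astype(int)
def circ(p):
    A=np.c_[2*p[:,:2],np.ones(len(p))];s=np.linalg.lstsq(A,(p[:,:2]**2).sum(1),rcond=None)[0]
    return s[:2].round(4),np.sqrt(s[2]+s[:2]@s[:2]).round(4)
for n,d in(('scene',a),('side',b)):
    for nm,x,y,r in(('large',.59,.108,.045),('small',.446,-.094,.032)):
        p,c=sel(d,x,y,r,-.005,.02); k=c[:,0]-c[:,2]>60; print(n,nm,k.sum(),circ(p[k]) if k.sum()>9 else '')
    p,c=sel(d,.435,.062,.035,.038,.055); 
    print(n,'spool',len(p),cv2.minEnclosingCircle(p[:,:2].astype(np.float32)),p[:,2].mean())
    p,c=sel(d,.59,-.067,.03,.06,.08); print(n,'off',len(p),cv2.minAreaRect(p[:,:2].astype(np.float32)) if len(p)>3 else '')
    for nm,x,y,r,z0,z1 in(('tsmall',.387,.31,.095,.03,.04),('tlarge',.385,-.32,.09,.03,.04),('tspool',.612,-.308,.09,.03,.038),('box',.605,.315,.1,.14,.16)):
        p,c=sel(d,x,y,r,z0,z1); print(n,nm,len(p),cv2.minAreaRect(p[:,:2].astype(np.float32)),p[:,2].max())
E
```

```text
scene large 248 (array([0.59  , 0.1074]), np.float64(0.0292))
scene small 69 (array([ 0.4463, -0.0958]), np.float64(0.019))
scene spool 295 ((0.43351027369499207, 0.06351099163293839), 0.02553866058588028) 0.04388421698573506
scene off 66 ((0.5899606943130493, -0.06646167486906052), (0.03007444366812706, 0.03037864714860916), 70.8848648071289)
scene tsmall 440 ((0.3877072334289551, 0.3135429322719574), (0.1501055210828781, 0.15290938317775726), 82.0908432006836) 0.03691337008012758
scene tlarge 315 ((0.3898344039916992, -0.3217189908027649), (0.15251512825489044, 0.1522822082042694), 3.382305145263672) 0.03845918022967029
scene tspool 589 ((0.6125419735908508, -0.30566900968551636), (0.1516018956899643, 0.1528075784444809), 9.845052719116211) 0.037986216324954615
scene box 5507 ((0.6061769723892212, 0.3156532347202301), (0.14015890657901764, 0.13313820958137512), 84.0097885131836) 0.15710635388447144
side large 107 (array([0.5901, 0.11  ]), np.float64(0.0293))
side small 142 (array([ 0.4477, -0.0937]), np.float64(0.0188))
side spool 393 ((0.43454423546791077, 0.06423816084861755), 0.02550814487040043) 0.04455094394712176
side off 156 ((0.5902079343795776, -0.06639601290225983), (0.034082841128110886, 0.030445000156760216), 68.41220092773438)
side tsmall 1307 ((0.3872814178466797, 0.31396937370300293), (0.15284456312656403, 0.15356948971748352), 82.13050079345703) 0.03771654450133658
side tlarge 356 ((0.3902985453605652, -0.3235258162021637), (0.14998939633369446, 0.1614755094051361), 3.7881619930267334) 0.03720140198775454
side tspool 334 ((0.6141113042831421, -0.3049028813838959), (0.1503087878227234, 0.15552203357219696), 10.1658935546875) 0.037908581529697394
side box 7438 ((0.6073741912841797, 0.31585827469825745), (0.14370176196098328, 0.1316852867603302), 84.140869140625) 0.15713788843206772
```

Call:
jog_arm:
  commands: "-1 -0.0117 -0.022 0 0 0 0.0194;-1 -0.0117 -0.022 0 0 0 0.0194;-1 -0.0117 -0.022 0 0 0 0.0194;-1 -0.0117 -0.022 0 0 0 0.0194;-1 -0.0117 -0.022 0 0 0 0.0194"
  force: 25

```text
clock: 0.6
position: [0.607, -0.0333, 0.2263]
ee_rot: [-2.994, -0.95, 0.001]
force: [-0.5, -0.7, -0.7]
width: 0.999
```

Call:
jog_arm:
  commands: "-1 -0.0117 -0.022 -0.04 0 0 0.0194;-1 -0.0117 -0.022 -0.04 0 0 0.0194;-1 -0.0117 -0.022 -0.04 0 0 0.0194;-1 -0.0117 -0.022 0 0 0 0.0194;-1 -0.0117 -0.022 0 0 0 0.0194"

```text
clock: 1.1
position: [0.5891, -0.0663, 0.1898]
ee_rot: [-2.571, -1.804, 0.002]
force: [0.4, 0.2, 0.1]
width: 1.001
```

```bash
python3 - <<'E'
from h import *
w=snap('wrist','w1.png');a=snap('scene');b=snap('side')
cr=lambda d,x,y,W,H:cv2.resize(d['pixels'][y:y+H,x:x+W,::-1],(400,300),interpolation=cv2.INTER_CUBIC)
m=np.hstack([cv2.resize(w['pixels'][:,:,::-1],(400,300)),np.zeros((300,400,3),np.uint8)])
m[:,400:]=cr(a,350,220,128,96)
m=np.vstack([m,np.hstack([cr(b,130,240,140,105),cr(b,210,150,140,105)])])
cv2.imwrite('pics/c2.png',m)
s=status.observe();print(s['clock'],s['position'],s['joints'].round(2))
from scipy.spatial.transform import Rotation as Ro
print(Ro.from_rotvec(s['ee_rot']).as_matrix().round(3))
P=cloud(w);k=(abs(P[...,0]-.59)<.03)&(abs(P[...,1]+.066)<.03)&(P[...,2]>.06)&(P[...,2]<.08)
print(k.sum(),cv2.minAreaRect(P[k][:,:2].astype(np.float32)) if k.sum()>5 else '')
E
```

```text
1.25 [ 0.58958535 -0.06657587  0.19044017] [ 0.19  0.43 -0.23  1.68  0.11  1.04  1.13]
[[ 0.348  0.937 -0.001]
 [ 0.937 -0.348  0.   ]
 [-0.    -0.001 -1.   ]]
453 ((0.5911471843719482, -0.06824382394552231), (0.02957383170723915, 0.029863864183425903), 70.84835052490234)
```

View pics/c2.png

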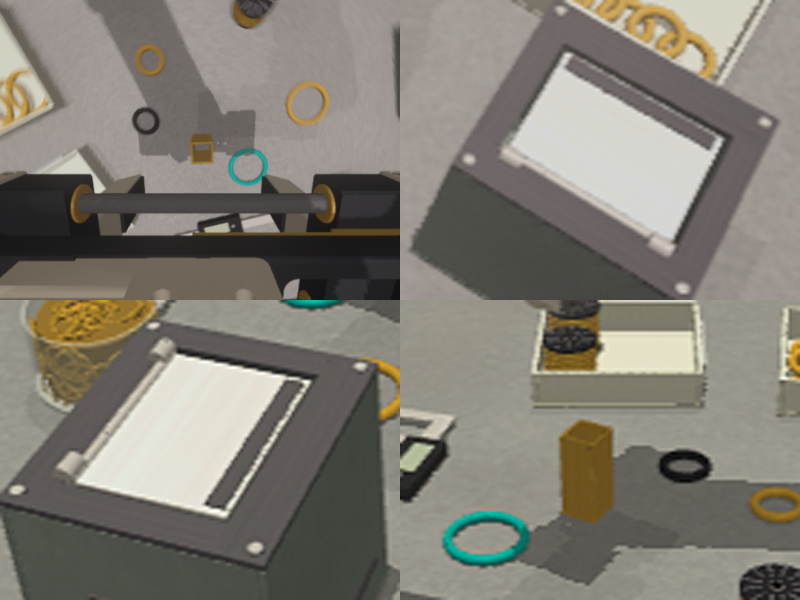

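The wrist view shows the offcut at (202,150), midway between the jaws. The box crops show the hinge on the far edge (world +x). I'll go down and grip the offcut.

Call:
jog_arm:
  commands: "-1 0.004 -0.003 -0.1 0 0 0;-1 0 0 -0.1 0 0 0;-1 0 0 -0.1 0 0 0;-1 0 0 -0.1 0 0 0;-1 0 0 -0.083 0 0 0"
  force: 30

```text
clock: 1.75
position: [0.5908, -0.0662, 0.0442]
ee_rot: [-2.579, -1.793, 0.001]
force: [-0.7, 0.4, 0.1]
width: 1.003
```

Call:
jog_arm:
  commands: "1 0 0 0 0 0 0;1 0 0 0 0 0 0;1 0 0 0 0 0 0;1 0 0 0 0 0 0;1 0 0 0 0 0 0"

```text
clock: 2.25
position: [0.5918, -0.067, 0.047]
ee_rot: [2.575, 1.797, 0.002]
force: [-0.5, -0.1, -0.1]
width: 0.612
```

Call:
jog_arm:
  commands: "1 0 0 0 0 0 0;1 0 0 0 0 0 0;1 0 0 0 0 0 0;1 0 0 0 0 0 0;1 0 0 0 0 0 0"

```text
clock: 2.75
position: [0.5911, -0.067, 0.0459]
ee_rot: [2.576, 1.798, -0.0]
force: [1.1, -0.6, 2.0]
width: 0.325
```

Call:
jog_arm:
  commands: "1 0 0 0.1 0 0 0;1 0 0 0.15 0 0 0;1 0 0 0.15 0 0 0;1 0 0 0.15 0 0 0;1 0 0 0.15 0 0 0"

```text
clock: 3.25
position: [0.5905, -0.0669, 0.2574]
ee_rot: [-2.575, -1.798, 0.001]
force: [0.7, -0.3, -2.5]
width: 0.324
```

Call:
jog_arm:
  commands: "1 0.002 0.128 0 0 0 0.0078;1 0.002 0.128 0 0 0 0.0078;1 0.002 0.128 0 0 0 0.0078;1 0.002 0.128 0 0 0 0.0078;1 0.002 0.128 0 0 0 0.0078"

```text
clock: 3.75
position: [0.5936, 0.1264, 0.2554]
ee_rot: [-2.335, -2.102, 0.001]
force: [0.8, 0.6, -2.3]
width: 0.325
```

Call:
jog_arm:
  commands: "1 0.002 0.128 0 0 0 0;1 0.002 0.128 0 0 0 0;1 0.002 0.128 0 0 0 0;1 0.002 0.128 0 0 0 0;1 0.002 0.128 0 0 0 0"

```text
clock: 4.25
position: [0.5967, 0.3183, 0.2552]
ee_rot: [-2.337, -2.099, 0.002]
force: [0.3, -0.2, -2.3]
width: 0.323
```

```bash
python3 - <<'E'
from h import *
a=snap('scene');b=snap('side')
cr=lambda d,x,y,W,H:cv2.resize(d['pixels'][y:y+H,x:x+W,::-1],(400,300),interpolation=cv2.INTER_CUBIC)
cv2.imwrite('pics/c3.png',np.hstack([cr(a,330,130,200,150),cr(b,110,130,200,150)]))
print(status.observe())
E
```

```text
{'clock': 4.35, 'joints': array([-0.35289841,  0.53416785, -0.36528187,  1.3648258 ,  0.18610787,
        1.27679541,  0.74664445]), 'dq': array([ 0.0552625 , -0.02595682,  0.05167318,  0.03997335,  0.01669681,
        0.00623095,  0.04924431]), 'joint_efforts': array([  1.05601933, -73.75928879,  -4.16425645, -34.57424283,
         0.52425804,   0.09518872,  -0.83532237]), 'position': array([0.59415206, 0.32436749, 0.25480295]), 'ee_rot': array([-2.32480335e+00, -2.10583632e+00, -6.11136595e-04]), 'force': array([-0.87022079,  1.24207224, -2.86439123]), 'ft_torque': array([ 0.14461756, -0.01810526, -0.03129045]), 'width': 0.3284732335507619}
```

View pics/c3.png

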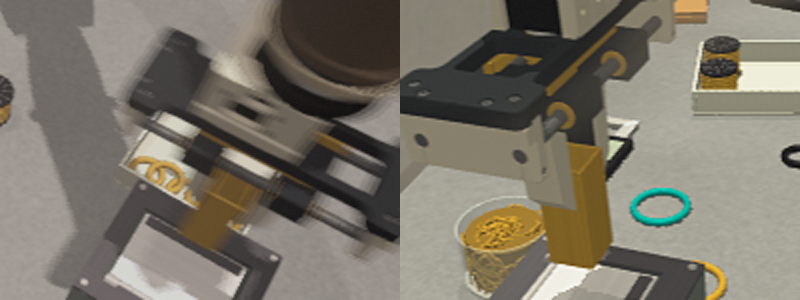

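The offcut hangs vertically over the near part of the flap, away from the hinge. Pushing down.

Call:
jog_arm:
  commands: "1 0 0 0 0 0 0;1 0 0 0 0 0 0;1 0 0 0 0 0 0;1 0 0 -0.06 0 0 0;1 0 0 -0.06 0 0 0"

```text
clock: 4.85
position: [0.5979, 0.3158, 0.2202]
ee_rot: [2.338, 2.097, 0.002]
force: [-0.0, -0.3, -2.8]
width: 0.325
```

Call:
jog_arm:
  commands: "1 0 0 -0.06 0 0 0;1 0 0 -0.06 0 0 0;1 0 0 -0.06 0 0 0;1 0 0 -0.06 0 0 0;1 0 0 -0.06 0 0 0"

```text
clock: 5.35
position: [0.5976, 0.3157, 0.1294]
ee_rot: [2.339, 2.097, 0.0]
force: [0.1, -0.3, -1.9]
width: 0.326
```

Call:
jog_arm:
  commands: "1 0 0 -0.05 0 0 0;1 0 0 -0.045 0 0 0;1 0 0 0 0 0 0;0 0 0 0 0 0 0;-0.1 0 0 0 0 0 0"

```text
clock: 5.85
position: [0.5979, 0.3176, 0.1027]
ee_rot: [2.337, 2.099, 0.004]
force: [-0.4, -0.5, 0.9]
width: 0.453
```

Call:
jog_arm:
  commands: "-0.1 0 0 0 0 0 0;-0.1 0 0 0 0 0 0;-0.1 0 0 0 0 0 0;-0.1 0 0 0 0 0 0;-0.1 0 0 0 0 0 0"

```text
clock: 6.35
position: [0.5971, 0.3171, 0.1014]
ee_rot: [-2.337, -2.1, -0.0]
force: [0.2, -0.0, 0.1]
width: 0.55
```

Call:
jog_arm:
  commands: "-0.1 0 0 0.05 0 0 0;-0.1 0 0 0.1 0 0 0;-0.1 0 0 0.12 0 0 0;-0.1 0 0 0.12 0 0 0;-0.5 0 0 0 0 0 0"

```text
clock: 6.85
position: [0.5994, 0.319, 0.2255]
ee_rot: [2.336, 2.098, 0.015]
force: [0.2, 0.7, 0.2]
width: 0.596
```

```bash
python3 - <<'E'
from h import *
a=snap('wrist');b=snap('side')
cr=lambda d,x,y,W,H:cv2.resize(d['pixels'][y:y+H,x:x+W,::-1],(400,300),interpolation=cv2.INTER_CUBIC)
cv2.imwrite('pics/c4.png',np.hstack([cr(a,0,0,560,420),cr(b,110,130,200,150)]))
s=status.observe();print(s['clock'],s['position'],s['force'])
E
```

```text
6.95 [0.59757397 0.31745557 0.22027273] [ 0.73754592  0.17312678 -0.39164369]
```

View pics/c4.png

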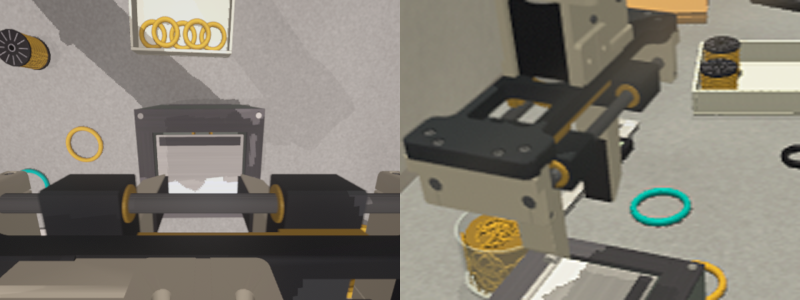

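```bash
python3 - <<'E'
from h import *
w=snap('wrist','w4.png');b=snap('side')
P=cloud(w);c=np.array([.6068,.3158]);R=np.array([[.9945,-.1045],[.1045,.9945]])
L=(P[...,:2]-c)@R.T
for x in range(-60,45,5):
    k=(abs(L[...,0]-x/1000)<.0025)&(abs(L[...,1])<.03)&(P[...,2]<.2)
    q=P[k][:,2]
    if len(q): print(x,len(q),q.min().round(3),np.median(q).round(3),q.max().round(3))
cv2.imwrite('pics/c5.png',cv2.resize(w['pixels'][130:290,180:380,::-1],(800,640),interpolation=cv2.INTER_CUBIC)[:600])
s=status.observe();print(s['clock'],s['position'],s['force'])
E
```

```text
-60 540 0.146 0.149 0.151
-55 503 0.146 0.149 0.151
-50 551 0.147 0.149 0.151
-45 513 0.147 0.149 0.151
-40 433 0.147 0.149 0.151
-35 345 0.146 0.148 0.151
-30 500 0.147 0.149 0.151
-25 484 0.071 0.149 0.151
-20 471 0.05 0.148 0.151
-15 505 0.001 0.148 0.15
-10 535 0.0 0.148 0.15
-5 456 0.146 0.148 0.15
0 442 0.146 0.148 0.15
5 437 0.146 0.148 0.15
10 438 0.146 0.148 0.15
15 425 0.146 0.148 0.15
20 416 0.146 0.148 0.15
25 407 0.146 0.148 0.15
30 144 0.146 0.148 0.149
7.05 [0.59668668 0.31663079 0.2177775 ] [ 0.41450924  0.31200068 -0.57391617]
```

View pics/c5.png

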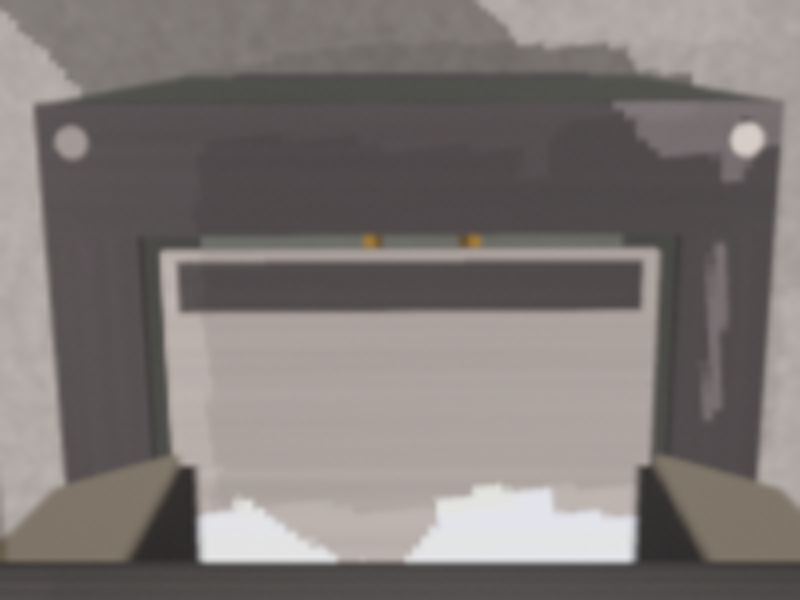

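The flap is level and shut (z ≈ 0.148 across). The brass corners of the offcut show below it through the gap at (370,240) and (475,240), so it stands inside. Next is the large ring.

Call:
jog_arm:
  commands: "-1 -0.005 -0.139 0 0 0 0;-1 -0.005 -0.139 0 0 0 0;-1 -0.005 -0.139 0 0 0 0;-1 -0.005 -0.139 0 0 0 0;-1 -0.003 -0.139 0 0 0 0"

```text
clock: 7.55
position: [0.5891, 0.1066, 0.2171]
ee_rot: [-2.336, -2.099, 0.003]
force: [0.4, -0.2, -0.2]
width: 0.998
```

Call:
jog_arm:
  commands: "-1 0 0 0 0 0 0;-1 0 0 -0.1 0 0 0;-1 0 0 -0.1 0 0 0;-1 0 0 0 0 0 0;-1 0 0 0 0 0 0"

```text
clock: 8.05
position: [0.5896, 0.1088, 0.1579]
ee_rot: [-2.335, -2.099, 0.003]
force: [0.5, -0.5, 0.8]
width: 0.999
```

```bash
cat >> h.py <<'E'
def circ(p):
    A=np.c_[2*p[:,:2],np.ones(len(p))];s=np.linalg.lstsq(A,(p[:,:2]**2).sum(1),rcond=None)[0]
    return s[:2].round(4),np.sqrt(s[2]+s[:2]@s[:2]).round(4)
def ring(x,y,r,names=('wrist','scene','side')):
    for n in names:
        d=snap(n);P=cloud(d);c=d['pixels'].astype(int)
        k=(np.hypot(P[...,0]-x,P[...,1]-y)<r)&(P[...,2]<.03)&(c[...,0]-c[...,2]>60)
        print(n,k.sum(),circ(P[k]) if k.sum()>20 else '')
    s=status.observe();print(s['clock'],s['position'],s['width'],s['joints'].round(2))
E
python3 -c "
from h import *
ring(.59,.1085,.045)"
```

```text
wrist 1127 (array([0.5913, 0.1076]), np.float64(0.029))
scene 226 (array([0.5901, 0.1075]), np.float64(0.029))
side 93 (array([0.5908, 0.1107]), np.float64(0.0302))
8.2 [0.59104533 0.10916831 0.1597798 ] 1.0033375967767084 [-0.03  0.48 -0.34  1.7   0.19  0.99  1.02]
```

Call:
jog_arm:
  commands: "-1 0.001 -0.004 -0.12 0 0 0;-1 0 0 -0.12 0 0 0;-1 0 0 -0.12 0 0 0;-1 0 0 -0.1 0 0 0;-1 0 0 0 0 0 0"
  force: 20

```text
clock: 8.7
position: [0.5886, 0.1068, 0.0178]
ee_rot: [-2.335, -2.098, 0.007]
force: [-0.8, -0.3, -0.5]
width: 0.998
```

Call:
jog_arm:
  commands: "-1 0 0 0 0 0 0;-1 0 0 0 0 0 0;-1 0 0 -0.02 0 0 0;-1 0 0 -0.01 0 0 0;-1 0 0 0 0 0 0"

```text
clock: 9.2
position: [0.5904, 0.1073, 0.0114]
ee_rot: [2.337, 2.1, -0.0]
force: [-0.5, 0.4, -0.8]
width: 1.001
```

Call:
jog_arm:
  commands: "-1 0 0 -0.014 0 0 0;-1 0 0 -0.01 0 0 0;-1 0 0 0 0 0 0;1 0 0 0 0 0 0;1 0 0 0 0 0 0"

```text
clock: 9.7
position: [0.5906, 0.1074, 0.0042]
ee_rot: [-2.337, -2.1, -0.0]
force: [-0.2, 0.5, -0.3]
width: 0.87
```

Call:
jog_arm:
  commands: "1 0 0 0 0 0 0;1 0 0 0 0 0 0;1 0 0 0 0 0 0;1 0 0 0 0 0 0;1 0 0 0 0 0 0"

```text
clock: 10.2
position: [0.5906, 0.1074, 0.0043]
ee_rot: [2.337, 2.099, 0.0]
force: [-0.6, 0.0, 1.8]
width: 0.69
```

Width 63.5 mm instead of 66 mm means the pads are gripping above the ring's middle. I'll reopen, go lower and grip again.

Call:
jog_arm:
  commands: "-1 0 0 0 0 0 0;-1 0 0 0 0 0 0;-1 0 0 -0.006 0 0 0;-1 0 0 -0.005 0 0 0;-1 0 0 0 0 0 0"

```text
clock: 10.7
position: [0.5904, 0.1073, 0.0006]
ee_rot: [-2.337, -2.099, 0.0]
force: [0.2, -0.3, 0.1]
width: 0.998
```

Call:
jog_arm:
  commands: "1 0 0 0 0 0 0;1 0 0 0 0 0 0;1 0 0 0 0 0 0;1 0 0 0 0 0 0;1 0 0 0 0 0 0"

```text
clock: 11.2
position: [0.5905, 0.1074, 0.0008]
ee_rot: [-2.337, -2.1, -0.0]
force: [-0.3, -0.0, -0.3]
width: 0.699
```

Call:
jog_arm:
  commands: "1 0 0 0 0 0 0;1 0 0 0 0 0 0;1 0 0 0.03 0 0 0;1 0 0 0.06 0 0 0;1 0 0 0.06 0 0 0"

```text
clock: 11.7
position: [0.5902, 0.1073, 0.0466]
ee_rot: [-2.336, -2.1, 0.001]
force: [0.3, 0.3, -0.9]
width: 0.7
```

Call:
jog_arm:
  commands: "1 0 0 0.1 0 0 0;1 0 0 0.1 0 0 0;1 0 0 0.1 0 0 0;1 0 0 0 0 0 0;1 0 0 0 0 0 0"

```text
clock: 12.2
position: [0.5908, 0.1074, 0.1368]
ee_rot: [2.336, 2.099, 0.002]
force: [-0.2, 0.1, -0.9]
width: 0.7
```

```bash
python3 - <<'E'
from h import *
b=snap('side');w=snap('wrist')
cr=lambda d,x,y,W,H:cv2.resize(d['pixels'][y:y+H,x:x+W,::-1],(400,300),interpolation=cv2.INTER_CUBIC)
cv2.imwrite('pics/c6.png',np.hstack([cr(w,140,100,280,210),cr(b,180,110,200,150)]))
s=status.observe();print(s['clock'],s['position'],s['force'],s['width'])
E
```

```text
12.3 [0.58975882 0.10704023 0.13502451] [-0.44586204  0.75617635 -0.73980085] 0.7015945505403852
```

View pics/c6.png

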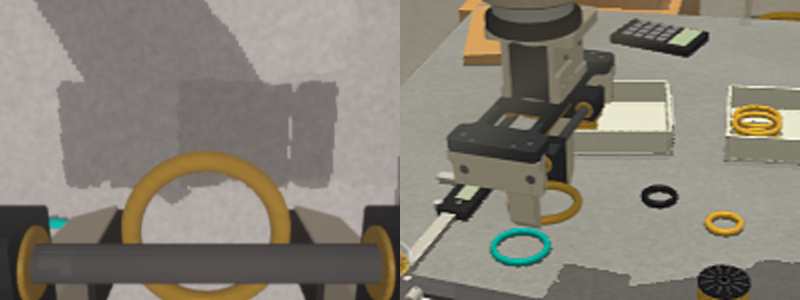

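Ring held level and centred. Carrying it to the tray of large rings.

Call:
jog_arm:
  commands: "1 -0.065 -0.12 0 0 0 0.0026;1 -0.065 -0.12 0 0 0 0.0026;1 -0.065 -0.12 0 0 0 0.0026;1 -0.065 -0.12 0 0 0 0.0026;1 -0.065 -0.12 0 0 0 0.0026"

```text
clock: 12.8
position: [0.4912, -0.0739, 0.1347]
ee_rot: [-2.247, -2.193, 0.002]
force: [0.4, -0.7, -0.2]
width: 0.697
```

Call:
jog_arm:
  commands: "1 -0.065 -0.12 0 0 0 0.0026;1 -0.065 -0.12 0 0 0 0.0026;1 -0.065 -0.12 0 0 0 0.0026;1 -0.065 -0.12 0 0 0 0.0026;1 -0.065 -0.12 0 0 0 0.0026"

```text
clock: 13.3
position: [0.3937, -0.2536, 0.1349]
ee_rot: [-2.156, -2.283, 0.001]
force: [0.5, -1.0, -0.6]
width: 0.701
```

Call:
jog_arm:
  commands: "1 -0.065 -0.12 0 0 0 0;1 -0.065 -0.12 0 0 0 0;1 0 0 0 0 0 0;1 0 0 0 0 0 0;1 0 0 0 0 0 0"

```text
clock: 13.8
position: [0.3567, -0.3234, 0.1352]
ee_rot: [-2.155, -2.283, -0.001]
force: [-0.3, -0.0, -1.0]
width: 0.698
```

```bash
python3 - <<'E'
from h import *
w=snap('wrist','w7.png');a=snap('scene','s7.png')
s=status.observe();print(s['clock'],s['position'],s['ee_rot'],s['width'],s['joints'].round(2))
cr=lambda d,x,y,W,H:cv2.resize(d['pixels'][y:y+H,x:x+W,::-1],(400,300),interpolation=cv2.INTER_CUBIC)
cv2.imwrite('pics/c7.png',np.hstack([cr(w,0,0,560,420),cr(a,110,40,200,150)]))
for d in(w,a):
    P=cloud(d);k=(abs(P[...,0]-.39)<.09)&(abs(P[...,1]+.322)<.09)&(P[...,2]>.03)&(P[...,2]<.04)
    print(k.sum(),cv2.minAreaRect(P[k][:,:2].astype(np.float32)) if k.sum()>9 else '')
E
```

```text
13.9 [ 0.35711542 -0.32327571  0.13552379] [-2.15461959e+00 -2.28516286e+00 -7.29087864e-04] 0.6990285309107043 [ 0.85  0.33 -0.29  2.01  0.13  0.82  2.13]
2469 ((0.39154860377311707, -0.3234384059906006), (0.15081238746643066, 0.15023839473724365), 3.8272652626037598)
392 ((0.3888448476791382, -0.32261836528778076), (0.1548645943403244, 0.15355835855007172), 3.8565211296081543)
```

View pics/c7.png

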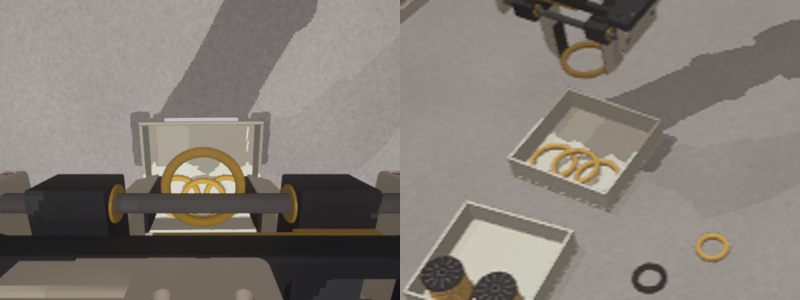

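Ring is over the bare half of the tray. Lowering.

Call:
jog_arm:
  commands: "1 0 0 -0.1 0 0 0;1 0 0 -0.1 0 0 0;1 0 0 -0.1 0 0 0;1 0 0 -0.07 0 0 0;1 0 0 0 0 0 0"

```text
clock: 14.4
position: [0.3556, -0.3224, 0.0226]
ee_rot: [-2.152, -2.282, -0.0]
force: [-0.3, -0.3, -0.2]
width: 0.7
```

Call:
jog_arm:
  commands: "1 0 0 -0.03 0 0 0;1 0 0 -0.025 0 0 0;1 0 0 0 0 0 0;1 0 0 0 0 0 0;1 0 0 0 0 0 0"

```text
clock: 14.9
position: [0.3568, -0.3249, 0.0089]
ee_rot: [2.157, 2.283, 0.0]
force: [-0.3, 0.4, -0.5]
width: 0.696
```

Call:
jog_arm:
  commands: "1 0 0 -0.009 0 0 0;1 0 0 0 0 0 0;-0.74 0 0 0 0 0 0;-0.74 0 0 0 0 0 0;-0.74 0 0 0 0 0 0"

```text
clock: 15.4
position: [0.3566, -0.3247, 0.0057]
ee_rot: [2.158, 2.283, 0.0]
force: [0.2, 0.4, 0.5]
width: 0.862
```

Call:
jog_arm:
  commands: "-0.74 0 0 0.03 0 0 0;-0.74 0 0 0.1 0 0 0;-0.74 0 0 0.12 0 0 0;-0.74 0 0 0.12 0 0 0;-1 0 0 0.12 0 0 0"

```text
clock: 15.9
position: [0.3564, -0.3243, 0.1548]
ee_rot: [2.157, 2.283, 0.0]
force: [0.2, -0.4, -0.0]
width: 0.918
```

```bash
python3 -c "
from h import *
ring(.356,-.325,.034)
ring(.447,-.095,.032)"
```

```text
wrist 1047 (array([ 0.3573, -0.3249]), np.float64(0.0292))
scene 102 (array([ 0.3563, -0.3239]), np.float64(0.0291))
side 91 (array([ 0.3568, -0.322 ]), np.float64(0.029))
16.05 [ 0.35779824 -0.32560772  0.15542054] 0.9908859716641443 [ 0.87  0.31 -0.3   1.98  0.12  0.86  2.13]
wrist 0 
scene 103 (array([ 0.4463, -0.0951]), np.float64(0.0183))
side 141 (array([ 0.4474, -0.093 ]), np.float64(0.0186))
16.2 [ 0.35583745 -0.32420928  0.15201551] 0.9993922368305574 [ 0.87  0.31 -0.3   1.99  0.12  0.86  2.13]
```

Call:
jog_arm:
  commands: "-1 0.05 0.128 0 0 0 -0.0052;-1 0.05 0.128 0 0 0 -0.0052;-1 0.05 0.128 0 0 0 -0.0052;-1 0.05 0.128 0 0 0 -0.0052;-1 0.05 0.128 0 0 0 -0.0052"

```text
clock: 16.7
position: [0.4309, -0.1309, 0.1515]
ee_rot: [-2.337, -2.096, 0.002]
force: [1.1, -0.8, -0.8]
width: 1.001
```

Call:
jog_arm:
  commands: "-1 0.052 0.128 0 0 0 -0.0052;-1 0 0 -0.1 0 0 0;-1 0 0 0 0 0 0;-1 0 0 0 0 0 0;-1 0 0 0 0 0 0"

```text
clock: 17.2
position: [0.4468, -0.0952, 0.1229]
ee_rot: [-2.372, -2.059, 0.001]
force: [1.1, -0.2, 0.5]
width: 1.001
```

```bash
python3 -c "
from h import *
ring(.447,-.095,.032)"
```

```text
wrist 850 (array([ 0.4469, -0.0955]), np.float64(0.0181))
scene 79 (array([ 0.4469, -0.0948]), np.float64(0.018))
side 124 (array([ 0.4467, -0.0921]), np.float64(0.0181))
17.35 [ 0.44730152 -0.09508127  0.12329266] 1.0032149540624724 [ 0.39  0.32 -0.37  2.07  0.16  0.77  1.35]
```

Aligned with the small brass ring. The wrist and scene fits agree to within 1 mm, and the black ring is well clear. Lowering.

Call:
jog_arm:
  commands: "-0.6 0 0 -0.1 0 0 0;-0.6 0 0 -0.1 0 0 0;-0.6 0 0 -0.1 0 0 0;-0.6 0 0 -0.06 0 0 0;-0.6 0 0 0 0 0 0"

```text
clock: 17.85
position: [0.4458, -0.0945, 0.0132]
ee_rot: [-2.37, -2.059, 0.003]
force: [-0.9, -0.6, 0.6]
width: 0.797
```

Call:
jog_arm:
  commands: "-0.6 0 0 -0.02 0 0 0;-0.6 0 0 -0.01 0 0 0;-0.6 0 0 0 0 0 0;-0.6 0 0 0 0 0 0;-0.6 0 0 0 0 0 0"

```text
clock: 18.35
position: [0.4475, -0.0943, 0.0061]
ee_rot: [2.37, 2.061, 0.001]
force: [0.0, -0.8, 0.2]
width: 0.797
```

Call:
jog_arm:
  commands: "-0.6 0 0 -0.01 0 0 0;-0.6 0 0 -0.008 0 0 0;-0.6 0 0 0 0 0 0;1 0 0 0 0 0 0;1 0 0 0 0 0 0"

```text
clock: 18.85
position: [0.4474, -0.0942, 0.0003]
ee_rot: [2.371, 2.061, 0.001]
force: [0.1, -1.1, 4.6]
width: 0.674
```

Call:
jog_arm:
  commands: "1 0 0 0 0 0 0;1 0 0 0 0 0 0;1 0 0 0 0 0 0;1 0 0 0 0 0 0;1 0 0 0 0 0 0"

```text
clock: 19.35
position: [0.4473, -0.0943, 0.0003]
ee_rot: [2.371, 2.061, 0.0]
force: [0.6, 0.1, 4.9]
width: 0.453
```

Call:
jog_arm:
  commands: "1 0 0 0.03 0 0 0;1 0 0 0.08 0 0 0;1 0 0 0.12 0 0 0;1 0 0 0.12 0 0 0;1 0 0 0.08 0 0 0"

```text
clock: 19.85
position: [0.4472, -0.094, 0.1317]
ee_rot: [2.37, 2.061, 0.001]
force: [0.8, -0.5, -1.5]
width: 0.454
```

Call:
jog_arm:
  commands: "1 -0.0272 0.137 0 0 0 0;1 -0.0272 0.137 0 0 0 0;1 -0.0272 0.137 0 0 0 0;1 -0.0272 0.137 0 0 0 0;1 -0.0272 0.137 0 0 0 0"

```text
clock: 20.35
position: [0.4053, 0.1125, 0.1296]
ee_rot: [2.371, 2.061, -0.0]
force: [1.1, 0.3, -0.8]
width: 0.458
```

Call:
jog_arm:
  commands: "1 -0.0272 0.137 0 0 0 0;1 -0.0272 0.137 0 0 0 0;1 -0.0272 0.137 0 0 0 0;1 -0.0272 0.137 0 0 0 0;1 -0.0272 0.137 0 0 0 0"

```text
clock: 20.85
position: [0.3646, 0.318, 0.1295]
ee_rot: [2.371, 2.061, -0.001]
force: [0.7, 0.1, -0.3]
width: 0.453
```

Call:
jog_arm:
  commands: "1 0 0 0 0 0 0;1 0 0 0 0 0 0;1 0 0 0 0 0 0;1 0 0 0 0 0 0;1 0 0 0 0 0 0"

```text
clock: 21.35
position: [0.366, 0.3156, 0.1293]
ee_rot: [2.373, 2.059, -0.0]
force: [0.2, 0.9, -0.3]
width: 0.454
```

```bash
python3 - <<'E'
from h import *
w=snap('wrist','w8.png');a=snap('side','d8.png')
s=status.observe();print(s['clock'],s['position'],s['ee_rot'],s['width'],s['joints'].round(2))
cr=lambda d,x,y,W,H:cv2.resize(d['pixels'][y:y+H,x:x+W,::-1],(400,300),interpolation=cv2.INTER_CUBIC)
cv2.imwrite('pics/c8.png',np.hstack([cr(w,0,0,560,420),cr(a,240,190,280,210)]))
P=cloud(w);k=(abs(P[...,0]-.388)<.095)&(abs(P[...,1]-.314)<.095)&(P[...,2]>.03)&(P[...,2]<.04)
print(k.sum(),cv2.minAreaRect(P[k][:,:2].astype(np.float32)) if k.sum()>9 else '')
E
```

```text
21.45 [0.36585394 0.31601952 0.12929833] [ 2.37202485e+00  2.05945783e+00 -7.80364320e-05] 0.4523661323188824 [-0.41  0.38 -0.53  2.    0.25  0.83  0.35]
2351 ((0.3894276022911072, 0.3126668334007263), (0.1503620594739914, 0.1497778296470642), 82.20298767089844)
```

View pics/c8.png

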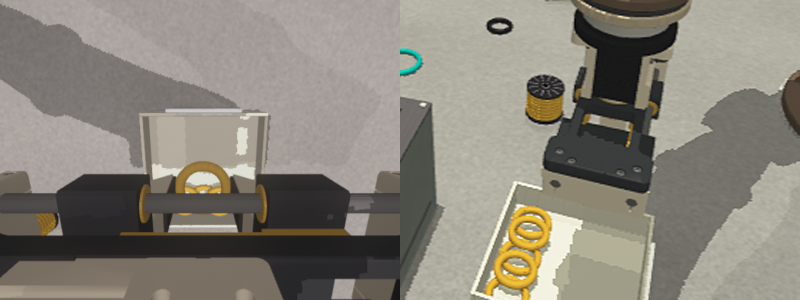

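The small ring is held over the bare half of its tray. Lowering and releasing.

Call:
jog_arm:
  commands: "1 0 0 -0.1 0 0 0;1 0 0 -0.1 0 0 0;1 0 0 -0.1 0 0 0;1 0 0 -0.06 0 0 0;1 0 0 0 0 0 0"

```text
clock: 21.95
position: [0.3645, 0.3153, 0.0193]
ee_rot: [2.371, 2.061, -0.006]
force: [-0.3, -1.2, -0.0]
width: 0.458
```

Call:
jog_arm:
  commands: "1 0 0 -0.03 0 0 0;1 0 0 -0.016 0 0 0;1 0 0 0 0 0 0;1 0 0 0 0 0 0;1 0 0 0 0 0 0"

```text
clock: 22.45
position: [0.3658, 0.317, 0.008]
ee_rot: [-2.371, -2.061, -0.002]
force: [0.8, 0.2, 0.2]
width: 0.454
```

Call:
jog_arm:
  commands: "1 0 0 -0.007 0 0 0;1 0 0 0 0 0 0;-0.5 0 0 0 0 0 0;-0.5 0 0 0 0 0 0;-0.5 0 0 0 0 0 0"

```text
clock: 22.95
position: [0.3656, 0.3169, 0.0054]
ee_rot: [-2.371, -2.061, -0.0]
force: [-0.9, 0.2, 0.1]
width: 0.668
```

Call:
jog_arm:
  commands: "-0.5 0 0 0.03 0 0 0;-0.5 0 0 0.1 0 0 0;-0.5 0 0 0.12 0 0 0;-0.5 0 0 0.12 0 0 0;-1 0 0 0.12 0 0 0"

```text
clock: 23.45
position: [0.3651, 0.3167, 0.1544]
ee_rot: [-2.37, -2.061, -0.0]
force: [0.7, 0.8, -0.9]
width: 0.797
```

```bash
python3 -c "
from h import *
ring(.366,.317,.026)
for n in('scene','side'):
    P=cloud(snap(n));k=(abs(P[...,0]-.435)<.04)&(abs(P[...,1]-.063)<.04)&(P[...,2]>.038)&(P[...,2]<.055)
    print(cv2.minEnclosingCircle(P[k][:,:2].astype(np.float32)))
"
```

```text
wrist 665 (array([0.3662, 0.3163]), np.float64(0.0184))
scene 110 (array([0.3655, 0.316 ]), np.float64(0.0184))
side 406 (array([0.3652, 0.3189]), np.float64(0.0183))
23.6 [0.36659359 0.3179155  0.15505187] 0.9166779235724988 [-0.39  0.34 -0.55  1.97  0.23  0.89  0.37]
((0.43361660838127136, 0.06409063190221786), 0.025399984791874886)
((0.4330458343029022, 0.06506513804197311), 0.02625815011560917)
```

Call:
jog_arm:
  commands: "-1 0.038 -0.1405 0 0 0 0.0083;-1 0.038 -0.1405 0 0 0 0.0083;-1 0.038 -0.1405 0 0 0 0.0083;-1 0.038 -0.1405 0 0 0 0.0083;-1 0.038 -0.1405 0 0 0 0.0083"

```text
clock: 24.2
position: [0.4217, 0.104, 0.1512]
ee_rot: [-2.079, -2.353, 0.003]
force: [0.9, 0.4, 0.1]
width: 1.001
```

Call:
jog_arm:
  commands: "-1 0.038 -0.1405 0 0 0 0.0083;-1 0 0 -0.05 0 0 0;-1 0 0 0 0 0 0;-1 0 0 0 0 0 0;-1 0 0 0 0 0 0"

```text
clock: 24.7
position: [0.4335, 0.0652, 0.1374]
ee_rot: [-2.018, -2.407, 0.0]
force: [-0.6, 1.3, 0.2]
width: 1.001
```

```bash
python3 -c "
from h import *
for n in('wrist','scene','side'):
    P=cloud(snap(n));k=(abs(P[...,0]-.434)<.035)&(abs(P[...,1]-.064)<.035)&(P[...,2]>.04)&(P[...,2]<.05)
    print(k.sum(),cv2.minEnclosingCircle(P[k][:,:2].astype(np.float32)) if k.sum()>9 else '')
s=status.observe();print(s['clock'],s['position'],s['ee_rot'],s['width'],s['joints'].round(2))
"
```

```text
2497 ((0.43505075573921204, 0.06257578730583191), 0.025071224197745323)
293 ((0.43246811628341675, 0.06450039148330688), 0.026001717895269394)
377 ((0.4341430068016052, 0.06412804126739502), 0.02594826929271221)
24.85 [0.43389941 0.06484947 0.13764279] [2.01847725e+00 2.40712308e+00 7.08937297e-04] 1.0003514720978324 [ 0.17  0.3  -0.53  2.09  0.2   0.81  1.26]
```

Call:
jog_arm:
  commands: "-1 0 -0.004 -0.1 0 0 0;-1 0 0 -0.1 0 0 0;-1 0 0 -0.1 0 0 0;-1 0 0 -0.1 0 0 0;-1 0 0 -0.03 0 0 0"
  force: 30

```text
clock: 25.35
position: [0.4325, 0.0629, 0.0064]
ee_rot: [-2.018, -2.405, 0.004]
force: [-1.0, 0.7, 0.4]
width: 1.004
```

Call:
jog_arm:
  commands: "-1 0 0 0 0 0 0;1 0 0 0 0 0 0;1 0 0 0 0 0 0;1 0 0 0 0 0 0;1 0 0 0 0 0 0"

```text
clock: 25.85
position: [0.4345, 0.0627, 0.0091]
ee_rot: [2.021, 2.404, 0.002]
force: [0.5, -0.2, -0.8]
width: 0.702
```

Call:
jog_arm:
  commands: "1 0 0 0 0 0 0;1 0 0 0 0 0 0;1 0 0 0 0 0 0;1 0 0 0 0 0 0;1 0 0 0 0 0 0"

```text
clock: 26.35
position: [0.4341, 0.0627, 0.0085]
ee_rot: [2.021, 2.405, 0.0]
force: [-0.9, -0.3, 5.0]
width: 0.526
```

Call:
jog_arm:
  commands: "1 0 0 0.03 0 0 0;1 0 0 0.08 0 0 0;1 0 0 0.12 0 0 0;1 0 0 0.12 0 0 0;1 0 0 0.08 0 0 0"

```text
clock: 26.85
position: [0.434, 0.063, 0.1398]
ee_rot: [2.02, 2.405, 0.002]
force: [0.1, 0.6, -1.5]
width: 0.527
```

```bash
python3 - <<'E'
from h import *
w=snap('wrist','w9.png');a=snap('side','d9.png')
s=status.observe();print(s['clock'],s['position'],s['ee_rot'],s['width'],s['force'])
cr=lambda d,x,y,W,H:cv2.resize(d['pixels'][y:y+H,x:x+W,::-1],(400,300),interpolation=cv2.INTER_CUBIC)
cv2.imwrite('pics/c9.png',np.hstack([cr(w,140,130,280,210),cr(a,250,130,200,150)]))
E
```

```text
26.95 [0.43554188 0.06313794 0.14043052] [2.01871394 2.40245404 0.00602831] 0.5268870651681599 [ 0.25338374 -0.06703612 -3.0390774 ]
```

View pics/c9.png

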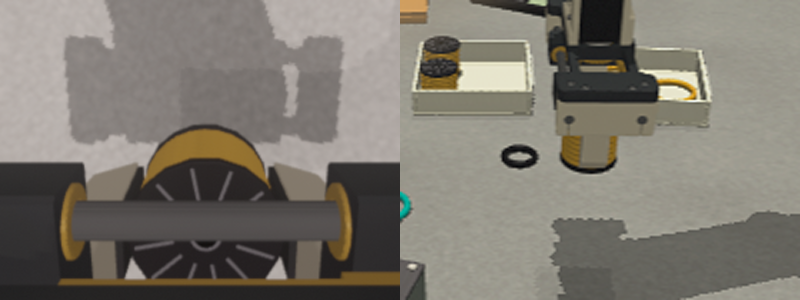

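Call:
jog_arm:
  commands: "1 0.0509 -0.1243 0 0 0 0;1 0.0509 -0.1243 0 0 0 0;1 0.0509 -0.1243 0 0 0 0;1 0.0509 -0.1243 0 0 0 0;1 0.0509 -0.1243 0 0 0 0"

```text
clock: 27.45
position: [0.5097, -0.1253, 0.1361]
ee_rot: [-2.019, -2.404, 0.002]
force: [-0.0, -0.4, -1.7]
width: 0.524
```

Call:
jog_arm:
  commands: "1 0.0509 -0.1243 0 0 0 0;1 0.0509 -0.1243 0 0 0 0;1 0.0509 -0.1243 0 0 0 0;1 0.0509 -0.1243 0 0 0 0;1 0.0509 -0.1243 0 0 0 0"

```text
clock: 27.95
position: [0.5861, -0.3115, 0.1356]
ee_rot: [-2.019, -2.404, 0.001]
force: [0.2, 0.6, -2.0]
width: 0.521
```

Call:
jog_arm:
  commands: "1 0 0 0 0 0 0;1 0 0 0 0 0 0;1 0 0 0 0 0 0;1 0 0 0 0 0 0;1 0 0 0 0 0 0"

```text
clock: 28.45
position: [0.5866, -0.309, 0.1374]
ee_rot: [-2.019, -2.407, -0.0]
force: [0.1, -0.4, -1.7]
width: 0.53
```

```bash
python3 - <<'E'
from h import *
w=snap('wrist','w10.png');a=snap('side','d10.png')
s=status.observe();print(s['clock'],s['position'],s['ee_rot'],s['width'],s['force'],s['joints'].round(2))
cr=lambda d,x,y,W,H:cv2.resize(d['pixels'][y:y+H,x:x+W,::-1],(400,300),interpolation=cv2.INTER_CUBIC)
cv2.imwrite('pics/c10.png',np.hstack([cr(w,140,130,280,210),cr(a,210,80,160,120)]))
P=cloud(w);k=(abs(P[...,0]-.613)<.09)&(abs(P[...,1]+.305)<.09)&(P[...,2]>.03)&(P[...,2]<.038)
print(k.sum(),cv2.minAreaRect(P[k][:,:2].astype(np.float32)) if k.sum()>9 else '')
E
```

```text
28.55 [ 0.58665047 -0.30957714  0.13756065] [2.01955766e+00 2.40627300e+00 2.21546564e-05] 0.527697170576076 [-0.32627677 -0.50885697 -1.42786002] [ 0.65  0.61 -0.39  1.55  0.25  1.04  1.94]
1750 ((0.6148914694786072, -0.30644333362579346), (0.15003277361392975, 0.1504255086183548), 10.134130477905273)
```

View pics/c10.png

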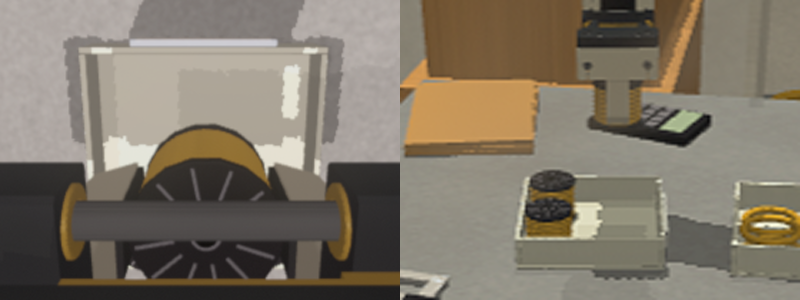

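The spool is upright over the bare floor of its tray. Lowering.

Call:
jog_arm:
  commands: "1 0 0 -0.1 0 0 0;1 0 0 -0.1 0 0 0;1 0 0 -0.1 0 0 0;1 0 0 -0.06 0 0 0;1 0 0 0 0 0 0"

```text
clock: 29.05
position: [0.5846, -0.3093, 0.0266]
ee_rot: [-2.017, -2.402, 0.002]
force: [-0.8, 0.3, -2.0]
width: 0.524
```

Call:
jog_arm:
  commands: "1 0 0 -0.03 0 0 0;1 0 0 -0.015 0 0 0;1 0 0 0 0 0 0;1 0 0 0 0 0 0;1 0 0 0 0 0 0"

```text
clock: 29.55
position: [0.587, -0.3104, 0.0165]
ee_rot: [2.02, 2.405, 0.0]
force: [0.1, 0.2, -1.6]
width: 0.523
```

Call:
jog_arm:
  commands: "1 0 0 -0.007 0 0 0;1 0 0 -0.004 0 0 0;1 0 0 0 0 0 0;1 0 0 0 0 0 0;1 0 0 0 0 0 0"

```text
clock: 30.05
position: [0.5867, -0.3104, 0.0127]
ee_rot: [2.021, 2.405, 0.0]
force: [-0.1, -0.2, 1.3]
width: 0.521
```

Force changed from −1.6 to +1.3 N, so the spool has touched the floor. Releasing.

Call:
jog_arm:
  commands: "0.3 0 0 0 0 0 0;-0.65 0 0 0 0 0 0;-0.65 0 0 0 0 0 0;-0.65 0 0 0 0 0 0;-0.65 0 0 0 0 0 0"

```text
clock: 30.55
position: [0.5866, -0.3101, 0.0125]
ee_rot: [-2.021, -2.405, -0.0]
force: [-0.0, -0.3, 0.1]
width: 0.803
```

Call:
jog_arm:
  commands: "-0.65 0 0 0.03 0 0 0;-0.65 0 0 0.1 0 0 0;-0.65 0 0 0.14 0 0 0;-0.65 0 0 0.14 0 0 0;-0.65 0 0 0.14 0 0 0"

```text
clock: 31.05
position: [0.5865, -0.31, 0.18]
ee_rot: [2.02, 2.405, 0.0]
force: [1.2, -0.3, -0.1]
width: 0.826
```

Call:
jog_arm:
  commands: "-0.65 -0.02 0.15 0.05 0 0 0;-0.65 -0.02 0.15 0.05 0 0 0;-0.65 -0.02 0.15 0.05 0 0 0;-0.65 -0.02 0.15 0 0 0 0;-0.65 0 0 0 0 0 0"

```text
clock: 31.55
position: [0.5626, -0.1219, 0.2247]
ee_rot: [2.009, 2.415, 0.006]
force: [0.5, 0.2, 0.1]
width: 0.825
```

Call:
jog_arm:
  commands: "-0.65 0 0 0 0 0 0;-0.65 0 0 0 0 0 0;-0.65 0 0 0 0 0 0;-0.65 0 0 0 0 0 0;-0.65 0 0 0 0 0 0"

```text
clock: 32.05
position: [0.5625, -0.131, 0.2223]
ee_rot: [-2.022, -2.404, 0.0]
force: [-0.5, 0.4, -0.3]
width: 0.821
```

```bash
python3 - <<'E'
from h import *
a=snap('scene','s11.png');b=snap('side','d11.png')
cr=lambda d,x,y,W,H:cv2.resize(d['pixels'][y:y+H,x:x+W,::-1],(400,300),interpolation=cv2.INTER_CUBIC)
cv2.imwrite('pics/c11.png',np.vstack([np.hstack([cr(a,0,0,560,420),cr(b,0,0,560,420)]),np.hstack([cr(a,90,70,160,120),cr(b,230,120,200,150)])]))
s=status.observe();print(s['clock'],s['position'],s['force'])
T={'large':((.3905,-.3225),3.7,(.3568,-.324),.036),'small':((.388,.3135),-7.9,(.3657,.317),.026)}
for n,(c,yaw,g,r) in T.items():
    t=np.radians(yaw);R=np.array([[np.cos(t),np.sin(t)],[-np.sin(t),np.cos(t)]])
    for d in(a,b):
        P=cloud(d);q=d['pixels'].astype(int);k=(np.hypot(P[...,0]-g[0],P[...,1]-g[1])<r)&(P[...,2]<.03)&(q[...,0]-q[...,2]>60)
        if k.sum()>20: print(n,R@(circ(P[k])[0]-c),np.percentile(P[k][:,2],[5,50,95]).round(4))
t=np.radians(10);R=np.array([[np.cos(t),np.sin(t)],[-np.sin(t),np.cos(t)]])
for d in(a,b):
    P=cloud(d);k=(np.hypot(P[...,0]-.587,P[...,1]+.31)<.03)&(P[...,2]>.043)&(P[...,2]<.06);p=P[k]
    f=np.linalg.lstsq(np.c_[p[:,:2],np.ones(len(p))],p[:,2],rcond=None)[0]
    c,r=cv2.minEnclosingCircle(p[:,:2].astype(np.float32));print('spool',R@(np.array(c)-[.6138,-.3055]),r,'top',p[:,2].mean(),'tilt',np.hypot(*f[:2]))
E
```

```text
32.15 [ 0.56258127 -0.13059723  0.22237362] [-1.20142099  1.08237388 -1.04079656]
large [-0.03400012  0.00109639] [0.0049 0.0106 0.0129]
large [-0.03333038  0.00215538] [0.0076 0.0107 0.013 ]
small [-0.02241823 -0.00068779] [0.0065 0.0095 0.0117]
small [-0.02287463  0.00187379] [0.0073 0.011  0.013 ]
spool [-0.0284439   0.00015056] 0.025904828682541847 top 0.04842881344568825 tilt 0.022895814549579504
spool [-0.02630137  0.00200569] 0.026139438152313232 top 0.048227733684489446 tilt 0.027167807518061353
```

View pics/c11.png

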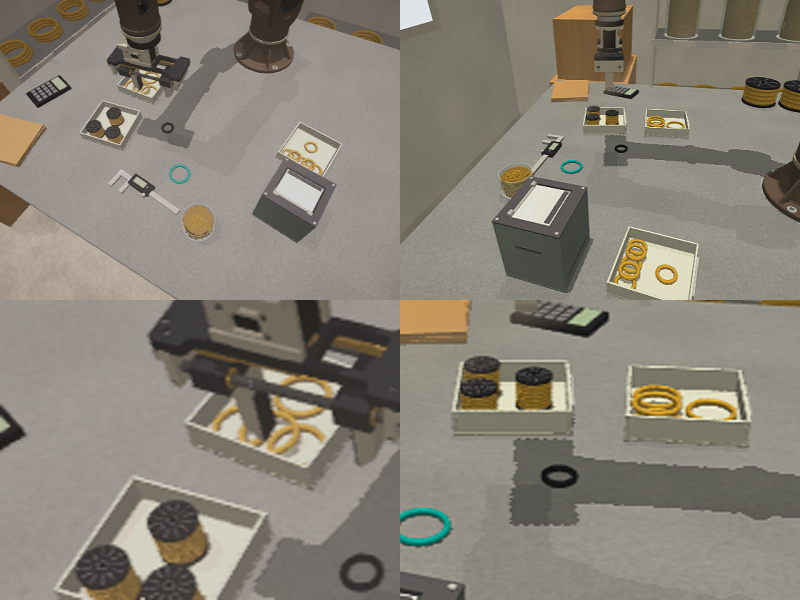

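All four pieces are in place, and the jar, caliper and look-alikes are untouched. Handing in.

```bash
python3 -c "
from cell import arm; print(arm.sign_off())"
```

```text
the job is handed in; nothing more can be done
None
```

The job is handed in at about 32 s, with all four pieces sorted; the sign-off itself reports no verdict. I pushed the offcut through the flap, laid both rings in their trays and stood the spool in its tray.

| Piece | Last check (in its container's frame) | Limit |
|---|---|---|
| Large ring | x −34 mm, y +1 to +2 mm, lying flat | ±40 mm |
| Small ring | x −22 mm, y within 2 mm, lying flat | ±52 mm |
| Spool | x −27 mm, y 0 to +2 mm, top 48 mm above the counter, tilt about 0.025 rad | ±50 mm, 0.12 rad |
| Offcut | seen only as two brass corners through the flap gap, all depth readings there at or below 71 mm | middle under 65 mm |

- **Offcut:** its height inside the box is not measured directly. A 70 mm tube standing on the floor would have its middle at about 40 mm. The flap had closed level again.
- **First ring grip:** the first grip on the large ring caught it above its middle (63.5 mm wide instead of 66 mm), so I opened, went lower and gripped again.
- **Not touched:** the jar, the caliper and the black and turquoise look-alikes show no sign of having moved in the final pictures, though I did not measure them. The gripper was empty and clear of everything at hand-in.

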